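# Set out the staining bottles round the jar

## Robot

A 6-joint arm with a two-finger parallel gripper is mounted at the origin on a cart in front of the work surface, level with it; the furniture and walls round the work are solid. World frame = base frame: x ahead of the robot, y to its left, z up, the work surface at z = 0. Lengths are in m, angles in rad, forces in N, time in s.
With the tool pointing down it reaches from about 0.275 to 0.75 m from the base axis. Payload 10.2 kg.
Tool frame: the origin (TCP) lies midway between the tips of the shut fingers; the grasp point (between the pads) lies 19 mm behind it (env.hold_point_z is the distance from the TCP to the grasp point, in m); z points along the fingers, y is the line along which they close (so a half turn about z gives the same grasp; the last joint's range is limited). The gripper opens to 85 mm and grips with 20 to 120 N. Pads are 22 mm wide; open, the fingers measure 114 mm over their backs; the gripper's body (76 mm by 85 mm) begins 54 mm behind the grasp point. The pads swing forward as they close: fully open they stand 13 mm farther back than shut.
Start: joints at [0.973, 0.313, 1.498, -0, 1.331, -0.223], TCP at [0.192, 0.489, 0.231] pointing down, gripper open.
Joint ranges: [-2.94, 2.94], [-0.97, 2.17], [0.19, 2.56], [-1.23, 4.37], [0.02, 3.11], [-2.88, 2.88]. Speed limits (rad/s): [2.39, 2.39, 3.01, 3.14, 3.14, 3.14].

## Interface

Orientations are given as a unit quaternion [x, y, z, w].
In Python, from bench import env, kinematics, monitor, eyes, job gives the robot as it stands. The module is installed in compiled form; this text tells all that it offers. Calls block until the motion is done:
- env.reach(position, orientation): joint-space move of the TCP to a pose.
- env.movel(position, velocity=0.15, frame=None, guard=None): straight line of the TCP; frame=None keeps the orientation; velocity is the mean speed in m/s. With guard (N) it stops when the force on the tool has changed by that much, and returns True; else False.
- env.set_joints(angles): joint-space move.
- env.release() and env.close_gripper(effort=None): open the fingers fully, or close them until they stop; effort is the grip in N (None keeps the last).
- env.hold(seconds).
- kinematics.ik(position, orientation): joint angles nearest the present ones, or None.
- monitor.sense(): the state.
- eyes.grab_frame(name): name is "scene" or "side" or "wrist"; returns a dict with "frame" (420x560x3 uint8, red, green, blue), "mtx" (3x3 intrinsics, pixels), "view" (4x4, takes a point from world to camera coordinates). Camera axes: x right, y down, z forward; pixel columns grow to the right and rows downward; lengths in m; the calibration is good to about 2 mm. A picture is of the moment at which its call begins. There is no depth.
A pose or a line that the arm cannot do raises env.MotionError and nothing moves.
- job.hand_in(): hands the job in; it is judged then, once.
The state is a dict: "clock": time; "joints": joint angles; "qvel": joint speeds; "joint_efforts": joint torques, N m; "position": TCP position; "ee_rot": TCP orientation; "contact_force": force on the tool from outside, world axes, zero at the start; "ft_torque": the same for the moment, N m; "finger_gap": opening from 0.0 (shut) to 1.0 (fully open); "gripper_force": force on a finger pad.
Only numpy, scipy, OpenCV 4.12 (cv2) and the standard library are available. Lean on these libraries where they do the work, as an engineer would, in place of code of your own. Each camera call takes 0.05 s, during which the arm holds its last target. There are 200 camera calls.

## Task

Set out the staining bottles on the light grey board, where the clear staining jar and the small white dropper bottle already stand at the two ends of the back row: the large brown bottle with the black cap goes into the recess between those two, the brown bottle with the white cap into the recess directly in front of the jar (on the robot's side of it), the slim bottle with the red dropper top directly in front of the small white dropper bottle, and the white bottle with the blue cap in the middle of the front row, between those last two. Leave each of the four standing upright and flat on the floor of its recess, released. Do not knock anything over, and leave the jar, the small white dropper bottle, the coverslip box and the small amber oil bottle where they are.

Things in the scene. Friction and masses are not known exactly. Their poses are not given: they have to be found in the camera images.
- board: Fixed light grey board, 224 (x) by 324 (y) by 14 mm high, with six round recesses 74 mm across, 4 mm deep (dark floors 10 mm above the bench). Origin: centre of its underside; x points away from the robot (to the back row), y to the left. Recess centres: front row x = -60, back row x = +60 mm, each at y = +105, 0, -105 mm. Turned by up to 0.2 rad.
- coplin_jar_mid (a point): Clear staining jar with violet content and a round white lid, 57 mm across, 97 mm high (0.16 kg). It already stands in the left or the right recess of the board's back row and stays there. The point is on its axis, half-way up; z is up along the axis. 
- dropper_white_mid (a point): Small white dropper bottle with a pointed white tip and a green band, 27 mm across, 66 mm high (22 g, easily knocked). It already stands in the other end recess of the board's back row and stays there. The point is on its axis, half-way up; z is up along the axis. 
- stain_giem_mid (a point): Large brown bottle with a black cap and a purple band; body 60 mm across up to 118 mm, cap 35 mm across above; 134 mm high over all (about 0.36 kg). Starts upright on the bench beside the board. Can be gripped round the body. The point is on its axis, half-way up; z is up along the axis. 
- stain_wri_mid (a point): Brown bottle with a white cap and a blue band; body 53 mm across up to 104 mm, cap 33 mm across above; 120 mm high over all (about 0.28 kg). Starts upright on the bench beside the board. Can be gripped round the body. The point is on its axis, half-way up; z is up along the axis. 
- stain_w_mid (a point): Slim brown bottle with a red dropper top and a red band; body 42 mm across up to 82 mm, red top 27 mm across above; 122 mm high over all (about 0.17 kg). Starts upright on the bench beside the board. Rigid; can be gripped round the body or the red top. The point is on its axis, half-way up; z is up along the axis. 
- buffer_mid (a point): Large white bottle with a blue cap and a green band; body 62 mm across up to 128 mm, cap 41 mm across above; 146 mm high over all (about 0.44 kg). Starts upright on the bench beside the board. Can be gripped round the body. The point is on its axis, half-way up; z is up along the axis. 
- oil_amber: Small amber oil bottle with a black cap, 31 mm across, 62 mm high, near the right edge of the bench. Bystander, to be left alone (not the large brown bottle with the black cap). Origin: centre of its underside.
- coverslip_box: Clear flat coverslip box, 74 x 92 x 26 mm, lying near the left end of the work. Bystander, to be left alone. Origin: centre of its underside.
Things that resemble listed ones, but are neither listed nor needed, are in the scene too. What is shaped like the part that bears buffer_mid but turquoise is not meant.

How it is judged:
At the end, for the whole second after the job is handed in: The four bottles rest upright (0.06 rad) and flat on the floors of their recesses (3 mm), within 18 mm of the centres: black cap between jar and white dropper, white cap before the jar, red top before the white dropper, blue cap front middle; jar and white dropper upright in their recesses (angle between each of stain_giem_mid, stain_wri_mid, stain_w_mid, buffer_mid, coplin_jar_mid, dropper_white_mid's own z axis and vertical below 0.06 rad and height (world z) of stain_giem_mid between 0.0735 and 0.0795 m and linear speed of each of stain_giem, stain_wri, stain_w, buffer below 0.02 m/s and angular speed of each of stain_giem, stain_wri, stain_w, buffer below 0.2 rad/s and height (world z) of stain_wri_mid between 0.0665 and 0.0725 m and height (world z) of stain_w_mid between 0.0675 and 0.0735 m and height (world z) of buffer_mid between 0.0795 and 0.0855 m and x of stain_giem_mid in the frame of board between 0.042 and 0.078 m and y of stain_giem_mid in the frame of board between -0.018 and 0.018 m and x of buffer_mid in the frame of board between -0.078 and -0.042 m and y of buffer_mid in the frame of board between -0.018 and 0.018 m and ((x of coplin_jar_mid in the frame of board between 0.034 and 0.086 m and y of coplin_jar_mid in the frame of board between 0.079 and 0.131 m and x of dropper_white_mid in the frame of board between 0.034 and 0.086 m and y of dropper_white_mid in the frame of board between -0.131 and -0.079 m and x of stain_wri_mid in the frame of board between -0.078 and -0.042 m and y of stain_wri_mid in the frame of board between 0.087 and 0.123 m and x of stain_w_mid in the frame of board between -0.078 and -0.042 m and y of stain_w_mid in the frame of board between -0.123 and -0.087 m) or (x of coplin_jar_mid in the frame of board between 0.034 and 0.086 m and y of coplin_jar_mid in the frame of board between -0.131 and -0.079 m and x of dropper_white_mid in the frame of board between 0.034 and 0.086 m and y of dropper_white_mid in the frame of board between 0.079 and 0.131 m and x of stain_wri_mid in the frame of board between -0.078 and -0.042 m and y of stain_wri_mid in the frame of board between -0.123 and -0.087 m and x of stain_w_mid in the frame of board between -0.078 and -0.042 m and y of stain_w_mid in the frame of board between 0.087 and 0.123 m))); the robot touches nothing.
It fails at once if the staining jar or the small white dropper bottle is tipped or pushed out of its recess (angle between any of coplin_jar_mid, dropper_white_mid's own z axis and vertical above 0.35 rad or distance of any of coplin_jar_mid, dropper_white_mid from where it was at the start of the episode above 0.03 m).
It fails at once if one of the four bottles to be set out is knocked over (angle between any of stain_giem_mid, stain_wri_mid, stain_w_mid, buffer_mid's own z axis and vertical above 0.8 rad).
It fails at once if the coverslip box or the small amber oil bottle is shifted by more than 20 mm (distance of any of oil_amber, coverslip_box from where it was at the start of the episode above 0.02 m).
It also fails if it takes over 106 s, if anything falls off the work surface, if the arm or the gripper's body presses on something with over 40 N, if the wrist force passes 120 N, or if a joint passes its speed limit or range.

## Working session

There is one attempt and no reset: what is moved stays moved. The work goes in short steps, each a Python script; the robot and the scene stay as the last script left them, time stands still between calls to the robot, and variables do not carry over. Pictures are saved under pics/ and viewed, at most 14 in all, crops included, and the job is handed in when it is done.

```bash
mkdir -p pics; python3 - <<'E'
from bench import env,kinematics,monitor,eyes,job
import cv2,numpy as np
for n in("scene","side","wrist"):
    f=eyes.grab_frame(n); cv2.imwrite(f"pics/{n}0.png",f["frame"][:,:,::-1]); np.savez(f"{n}0.npz",**f)
    V=np.array(f["view"]); print(n,-V[:3,:3].T@V[:3,3],V[2,:3],f["mtx"][0])
s=monitor.sense();print(s["clock"],s["ee_rot"],env.hold_point_z)
E
```

```text
scene [-0.28851415 -0.50152622  0.88497737] [ 0.64810662  0.38693826 -0.65592422] [415.45312583   0.         275.64406552]
side [0.40599016 0.87678001 0.73785913] [ 0.10769446 -0.80888019 -0.57802659] [411.48004671   0.         277.04051212]
wrist [0.12153931 0.51581098 0.37408001] [ 0.27613175 -0.10902752 -0.95491584] [375.42785549   0.         280.0873139 ]
0.15 [ 1.86307113e-01  9.82491441e-01 -4.35962769e-04 -1.93886315e-04] 0.0187
```

View pics/scene0.png

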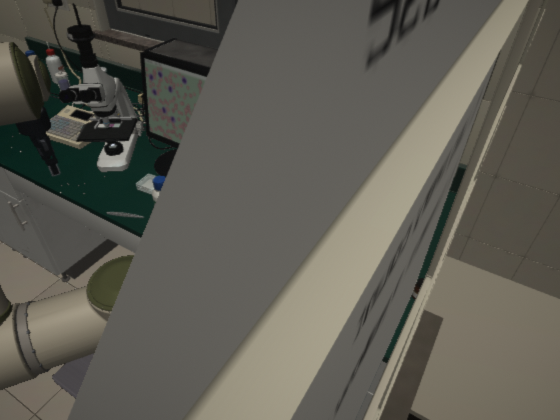

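View pics/side0.png

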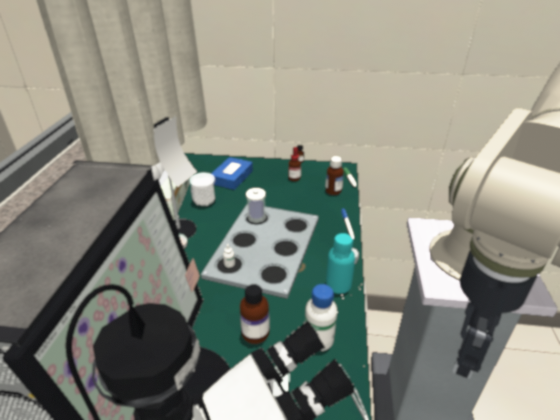

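Side view: the board is at about (262,248), with the jar at (256,205) on its right end and the white dropper at (229,258) on its left end. Giem is at (255,315), the blue cap at (322,320), the turquoise decoy at (341,265) and wri at (335,177). The slim red-top bottle is near (297,165). A panel blocks the scene camera.

```bash
python3 - <<'E'
import cv2
i=cv2.imread("pics/side0.png")[130:370,150:400]
cv2.imwrite("pics/crop1.png",cv2.resize(i,None,fx=2.5,fy=2.5,interpolation=cv2.INTER_CUBIC)[:600])
E
```

```text
(no output)
```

View pics/crop1.png

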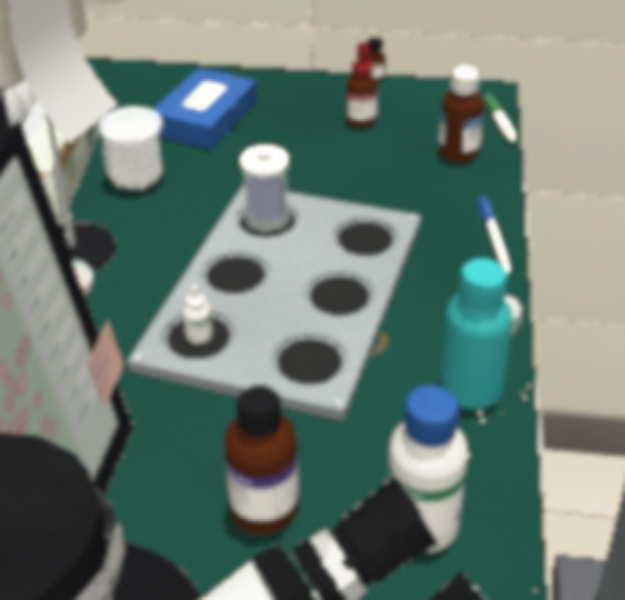

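View pics/wrist0.png

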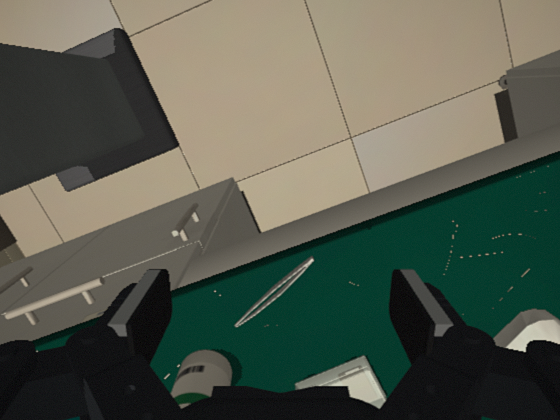

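Crop, at 2.5x plus (150,130): the recesses are at (309,360), (339,295), (365,237), (236,273), (198,334), and the cap tops are visible. The jar is back right and the dropper back left, so wri goes front right and w front left. Only the bottle by the oil bottle at (362,95) has a red top.

```bash
cat > h.py <<'E'
import numpy as np,cv2
def ray(f,uv,z):
    K=np.array(f["mtx"]);V=np.array(f["view"]);R=V[:3,:3];c=-R.T@V[:3,3]
    d=R.T@np.linalg.solve(K,[uv[0],uv[1],1.]);return (c+d*(z-c[2])/d[2])
def proj(f,p):
    V=np.array(f["view"]);q=np.array(f["mtx"])@(V[:3,:3]@np.array(p)+V[:3,3]);return q[:2]/q[2]
E
python3 - <<'E'
import numpy as np,cv2
from h import *
f=dict(np.load("side0.npz"))
t=lambda p:(p[0]/2.5+150-.3,p[1]/2.5+130-.3)
img=[(309,360),(339,295),(365,237),(236,273),(198,334)]
mod=np.array([(-.06,.105),(-.06,0),(-.06,-.105),(.06,0),(.06,.105)])
W=np.array([ray(f,t(p),.012)[:2] for p in img])
a=mod-mod.mean(0);b=W-W.mean(0);th=np.arctan2((a[:,0]*b[:,1]-a[:,1]*b[:,0]).sum(),(a*b).sum())
R=np.array([[np.cos(th),-np.sin(th)],[np.sin(th),np.cos(th)]]);o=W.mean(0)-R@mod.mean(0)
print("board",o,th,(W-(mod@R.T+o)).round(4).tolist())
for p in [(133,357),(343,408),(418,214)]:print("corner brd",((ray(f,t(p),.014)[:2]-o)@R).round(3))
for n,p,z in [("giem",(260,397),.134),("wri",(466,72),.12),("w",(365,48),.122),("buf",(432,396),.146),("turq",(484,270),.146),("oil",(376,43),.062),("jar",(265,158),.097),("drop",(196,290),.066)]:print(n,ray(f,t(p),z).round(3))
for n,p in [("giemB",(263,515)),("wriB",(460,148)),("wB",(362,116)),("bufB",(430,530)),("turqB",(474,390)),("whitejar",(134,180))]:print(n,ray(f,t(p),0).round(3))
E
```

```text
board [0.55512429 0.02406448] -0.1838513314533763 [[-0.0005, 0.0005], [0.0, 0.0015], [0.0008, -0.0011], [-0.0005, 0.0002], [0.0002, -0.0012]]
corner brd [0.108 0.156]
corner brd [-0.112  0.159]
corner brd [-0.108 -0.166]
giem [0.53  0.309 0.134]
wri [ 0.372 -0.283  0.12 ]
w [ 0.504 -0.33   0.122]
buf [0.394 0.303 0.146]
turq [0.353 0.141 0.146]
oil [ 0.499 -0.465  0.062]
jar [ 0.596 -0.092  0.097]
drop [0.633 0.109 0.066]
giemB [0.53 0.32 0.  ]
wriB [ 0.371 -0.294  0.   ]
wB [ 0.508 -0.362  0.   ]
bufB [0.386 0.317 0.   ]
turqB [0.35  0.148 0.   ]
whitejar [ 0.782 -0.168  0.   ]
```

```bash
python3 - <<'E'
import numpy as np
from h import *
s=dict(np.load("side0.npz"));c=dict(np.load("scene0.npz"));w=dict(np.load("wrist0.npz"))
for n,p,z in [("scopebase front",(105,168),0),("scopebase r",(128,165),0),("eyepL",(68,95),.3),("eyepR",(90,98),.3),("head",(80,32),.4),("monitor low R",(205,150),.1),("gripper",(52,172),.231),("box?",(150,188),.02)]:print(n,ray(c,p,z).round(3))
for n,p,z in [("eyeA",(345,400),.3),("eyeB",(315,345),.3),("eyeA",(345,400),.35),("eyeB",(315,345),.35),("head",(140,330),.4),("mon tr",(157,175),.35),("mon low",(190,300),.05)]:print("s",n,ray(s,p,z).round(3))
for n,p,z in [("buf",(203,368),.146),("boxL",(300,387),.026),("boxR",(367,358),.026),("rightthing",(530,315),.0)]:print("w",n,ray(w,p,z).round(3))
E
```

```text
scopebase front [0.469 0.686 0.   ]
scopebase r [0.528 0.63  0.   ]
eyepL [0.427 0.695 0.3  ]
eyepR [0.45 0.62 0.3 ]
head [0.655 0.875 0.4  ]
monitor low R [0.644 0.346 0.1  ]
gripper [0.183 0.481 0.231]
box? [0.452 0.439 0.02 ]
s eyeA [0.366 0.619 0.3  ]
s eyeB [0.403 0.551 0.3  ]
s eyeA [0.37  0.648 0.35 ]
s eyeB [0.403 0.588 0.35 ]
s head [0.579 0.629 0.4  ]
s mon tr [0.713 0.252 0.35 ]
s mon low [0.681 0.281 0.05 ]
w buf [0.286 0.39  0.146]
w boxL [0.437 0.416 0.026]
w boxR [0.427 0.5   0.026]
w rightthing [0.461 0.691 0.   ]
```

```bash
python3 - <<'E'
from bench import env,kinematics,monitor,eyes
import numpy as np
q=[0,1,0,0]
for p in [(.42,.1,.38),(.42,.1,.42),(.42,-.2,.38),(.42,.25,.38),(.394,.303,.3),(.508,-.345,.3),(.633,.109,.3)]:
    print(p,np.round(kinematics.ik(p,q),2) if kinematics.ik(p,q) is not None else None)
E
```

```text
(0.42, 0.1, 0.38) [-0.04  0.04  1.45 -0.    1.66 -1.61]
(0.42, 0.1, 0.42) [-0.04  0.04  1.34 -0.    1.76 -1.61]
(0.42, -0.2, 0.38) [-0.7   0.12  1.36 -0.    1.66 -2.27]
(0.42, 0.25, 0.38) [ 0.3   0.17  1.3  -0.    1.67 -1.27]
(0.394, 0.303, 0.3) [ 0.42  0.21  1.45 -0.    1.48 -1.15]
(0.508, -0.345, 0.3) [-0.79  0.49  1.07 -0.    1.58 -2.36]
(0.633, 0.109, 0.3) [-0.01  0.56  0.96 -0.    1.62 -1.58]
```

```bash
python3 - <<'E'
from bench import env,kinematics,monitor,eyes
import numpy as np,cv2
q=[0,1,0,0]
for i,p in enumerate([(.42,.2,.42),(.42,-.22,.42)]):
    env.reach(p,q)
    f=eyes.grab_frame("wrist");np.savez(f"w{i+1}.npz",**f);cv2.imwrite(f"pics/w{i+1}.png",f["frame"][:,:,::-1])
f=eyes.grab_frame("scene");cv2.imwrite("pics/scene1.png",f["frame"][:,:,::-1]);np.savez("scene1.npz",**f)
print(monitor.sense()["clock"])
E
```

```text
3.375
```

View pics/w1.png

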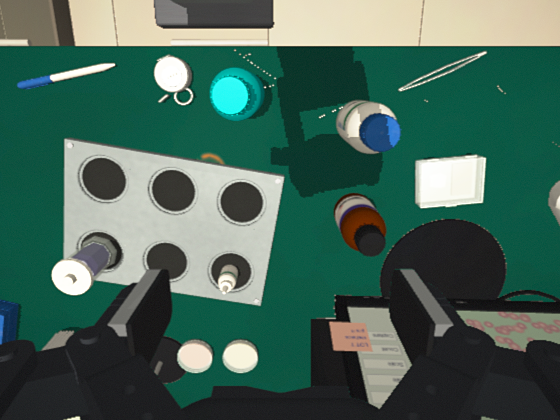

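View pics/w2.png

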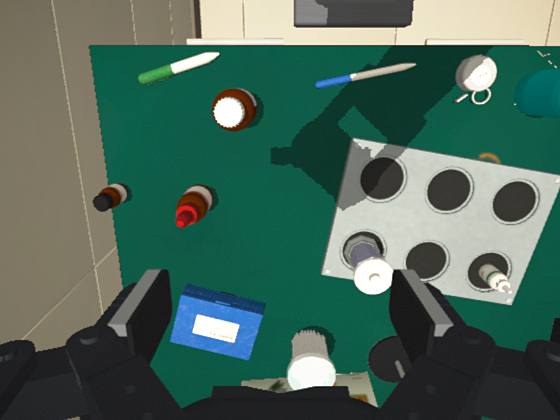

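w1: the blue cap is at (380,132), the giem cap at (371,240), the recesses at (103,178), (172,190), (242,202) and (165,263), and the turquoise decoy at (235,92). w2: the white cap is at (229,113), the red top at (187,215) and the oil bottle at (104,201).

```bash
cat > m.py <<'E'
import numpy as np,cv2
from h import *
def fit(f,seed,mask,z,name):
    n,l,s,c=cv2.connectedComponentsWithStats(mask.astype(np.uint8),connectivity=4)
    k=l[seed[1],seed[0]]
    if k==0: print(name,"seed off",f["frame"][seed[1],seed[0]]);return
    ct=max(cv2.findContours((l==k).astype(np.uint8),0,cv2.CHAIN_APPROX_NONE)[0],key=cv2.contourArea)
    (cx,cy),ax,an=cv2.fitEllipse(cv2.convexHull(ct));p=ray(f,(cx,cy),z)
    print(name,(round(cx,1),round(cy,1)),np.round(ax,1),s[k].tolist(),"diam",np.round(ray(f,(cx+max(ax)/2,cy),z)-p,4)[1]*2,p.round(4));return p
E
python3 - <<'E'
from m import *
for i in(1,2):
    f=dict(np.load(f"w{i}.npz"));im=f["frame"].astype(int);r,g,b=im[...,0],im[...,1],im[...,2];v=im.max(2)
    hsv=cv2.cvtColor(f["frame"],cv2.COLOR_RGB2HSV)
    print("px",[im[y,x].tolist() for x,y in ([(380,132),(371,240),(103,178),(345,160)] if i==1 else [(229,113),(187,215),(195,190),(104,201)])])
    S=hsv[...,1];
    if i==1:
        fit(f,(380,132),(b>1.6*r)&(b>g*1.25)&(b>60),.146,"blue")
        fit(f,(371,240),(v<45)&(S<120),.134,"giemcap")
    else:
        fit(f,(229,113),(v>170)&(S<60),.12,"wri")
        fit(f,(187,215),(r>2.2*g)&(r>90)&(hsv[...,0]<6),.122,"w")
        fit(f,(104,201),(v<45)&(S<120),.062,"oil")
    pts=[(103,178),(172,190),(242,202),(165,263)] if i==1 else [(382,180),(450,190),(516,201),(427,262)]
    mod=np.array([(-.06,-.105),(-.06,0),(-.06,.105),(.06,0)])
    W=np.array([fit(f,p,v<70,.010,"rec")[:2] for p in pts])
    a=mod-mod.mean(0);d=W-W.mean(0);th=np.arctan2((a[:,0]*d[:,1]-a[:,1]*d[:,0]).sum(),(a*d).sum())
    R=np.array([[np.cos(th),-np.sin(th)],[np.sin(th),np.cos(th)]]);o=W.mean(0)-R@mod.mean(0)
    print("BOARD",o,th,np.abs(W-(mod@R.T+o)).max())
E
```

```text
px [[41, 76, 120], [40, 39, 39], [55, 56, 48], [17, 57, 45]]
blue (380.0, 132.0) [37.9 41. ] [360, 113, 41, 39, 1223] diam 0.045 [0.3923 0.31   0.146 ]
giemcap (369.3, 240.1) [28.3 32. ] [355, 225, 30, 31, 719] diam 0.0394 [0.5258 0.3107 0.134 ]
rec (103.5, 178.4) [38.1 44.4] [83, 158, 42, 41, 1340] diam 0.067 [ 0.478  -0.0665  0.01  ]
rec (173.1, 190.1) [38.4 42.5] [153, 171, 41, 39, 1292] diam 0.0648 [0.4962 0.0371 0.01  ]
rec (241.3, 201.5) [38.7 40.8] [221, 182, 41, 40, 1253] diam 0.063 [0.5145 0.1407 0.01  ]
rec (285.6, 371.1) [324.1 599.6] [0, 219, 560, 201, 51658] diam 1.0752 [0.8324 0.2107 0.01  ]
BOARD [0.60952748 0.0871538 ] 0.2230149533951492 0.16433108359156912
px [[255, 255, 255], [99, 17, 17], [169, 156, 141], [41, 41, 41]]
wri (228.1, 111.8) [29.3 29.8] [213, 97, 31, 30, 676] diam 0.0342 [ 0.3737 -0.2793  0.12  ]
w (185.6, 215.8) [20.9 24.6] [176, 204, 22, 24, 350] diam 0.0306 [ 0.4998 -0.337   0.122 ]
oil (102.7, 201.7) [16.9 19.2] [93, 193, 20, 18, 256] diam 0.0268 [ 0.5001 -0.4672  0.062 ]
rec (381.2, 177.6) [39.7 43.5] [360, 157, 43, 42, 1366] diam 0.0658 [ 0.4775 -0.0662  0.01  ]
rec (448.2, 189.5) [37.6 43.4] [428, 170, 42, 40, 1295] diam 0.0662 [0.496  0.0377 0.01  ]
rec (513.8, 201.1) [36.1 44.1] [493, 182, 42, 39, 1263] diam 0.068 [0.5143 0.1414 0.01  ]
rec (425.5, 259.8) [34.1 39.5] [406, 243, 40, 35, 1031] diam 0.0642 [0.6142 0.0169 0.01  ]
BOARD [0.55502301 0.02721865] -0.1748740449200515 0.00047443603403471424
```

```bash
cat > pp.py <<'E'
from bench import env,kinematics,monitor,eyes
import numpy as np,cv2
from h import *
Q=[0,1,0,0];O=np.array([.555,.0265]);TH=-.177
R=np.array([[np.cos(TH),-np.sin(TH)],[np.sin(TH),np.cos(TH)]])
def snap(n,name):
    f=eyes.grab_frame(n);np.savez(name+".npz",**f);cv2.imwrite(f"pics/{name}.png",f["frame"][:,:,::-1])
def S(t):
    s=monitor.sense();print(t,round(s["clock"],1),np.round(s["position"],4),"F",np.round(s["contact_force"],1),"gap",round(s["finger_gap"],3),round(s["gripper_force"],1))
def pick(xy,zt,eff=60):
    env.release();env.reach([*xy,zt+.16],Q);env.movel([*xy,zt],.12);env.close_gripper(eff);S("gripped")
    env.movel([*xy,zt+.16],.15);S("lifted")
def place(rec,zt,dx=(0,0)):
    xy=O+R@np.array(rec)+dx
    env.movel([*xy,zt+.16],.25);env.hold(.2)
    env.movel([*xy,zt+.022],.15);env.hold(.2);S("above")
    h=env.movel([*xy,zt+.0075],.02,guard=5);S(f"down {h}")
def letgo(zt):
    env.release();p=monitor.sense()["position"];env.movel([p[0],p[1],zt+.19],.15);S("released")
E
python3 - <<'E'
from pp import *
pick((.373,-.281),.056)
place((-.06,-.105),.056)
snap("side","s_wri")
E
```

```text
gripped 6.4 [ 0.3731 -0.2809  0.0565] F [-0.7  2.8  4.9] gap 0.608 61.4
lifted 7.6 [ 0.3727 -0.2807  0.2151] F [-1.   0.5 -3.7] gap 0.607 62.9
above 10.2 [ 0.4778 -0.0664  0.0786] F [-0.2  0.6 -2.9] gap 0.604 62.9
down True 10.7 [ 0.4774 -0.0662  0.0665] F [-0.1  1.7  4.4] gap 0.61 63.1
```

Contact came at exactly +10 mm, which is the recess floor. I'll release and carry on.

```bash
python3 - <<'E'
from pp import *
letgo(.056)
pick((.502,-.336),.086)
place((-.06,.105),.086)
snap("side","s_w")
E
```

```text
released 12.6 [ 0.4764 -0.0659  0.2452] F [-0.  -0.1 -0.1] gap 1.001 0.0
gripped 15.9 [ 0.5024 -0.3364  0.0865] F [ 1.3 -1.5  3.3] gap 0.305 58.9
lifted 17.1 [ 0.5017 -0.3357  0.2449] F [ 0.6  0.2 -1.5] gap 0.305 58.9
above 20.6 [0.5147 0.1404 0.1086] F [-0.6  0.2 -1.1] gap 0.304 58.9
down True 21.2 [0.5144 0.1404 0.0965] F [-1.5 -0.6  5.8] gap 0.305 59.7
```

View pics/s_w.png

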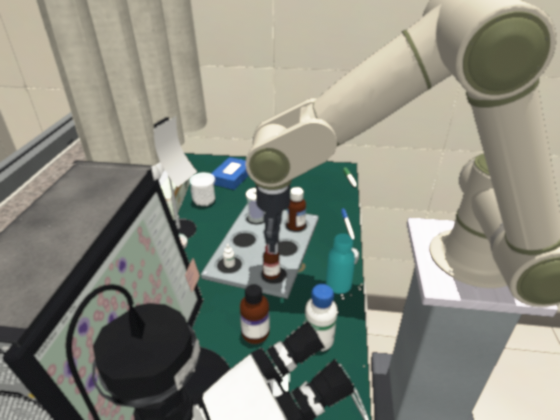

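The red-top bottle (271,265) is in the front-left recess and wri (297,210) in the front-right. Before picking giem I'll check the clearance to the monitor.

```bash
python3 - <<'E'
from pp import *
letgo(.086)
f=dict(np.load("w1.npz"))
for p in [(335,295),(405,295)]:
  for z in (.05,.2,.35):print(p,z,ray(f,p,z).round(3))
S2=dict(np.load("side0.npz"));
from scipy.optimize import least_squares
g=lambda X:np.r_[proj(f,X)-(335,295),proj(S2,X)-(157,172)]
r=least_squares(g,[.7,.25,.3]);print(r.x,r.fun)
E
```

```text
released 23.2 [0.5136 0.1404 0.2752] F [-0.1  0.2  0.5] gap 1.0 0.0
(335, 295) 0.05 [0.654 0.286 0.05 ]
(335, 295) 0.2 [0.563 0.261 0.2  ]
(335, 295) 0.35 [0.472 0.236 0.35 ]
(405, 295) 0.05 [0.653 0.394 0.05 ]
(405, 295) 0.2 [0.563 0.337 0.2  ]
(405, 295) 0.35 [0.472 0.281 0.35 ]
[0.59600192 0.24724986 0.2297824 ] [-10.22368401  42.95905652  67.573191    57.23781345]
```

Monitor face is at x≥0.65, so there is clearance.

```bash
python3 - <<'E'
from pp import *
pick((.527,.310),.072)
place((.06,0),.072)
snap("side","s_g")
E
```

```text
gripped 26.0 [0.5274 0.3106 0.0729] F [-0.3  3.   5. ] gap 0.691 63.6
lifted 27.2 [0.5266 0.3098 0.2308] F [-0.3 -0.2 -4.5] gap 0.691 64.5
above 30.1 [0.6144 0.0159 0.0947] F [ 0.3  1.3 -3.8] gap 0.693 64.6
down True 30.6 [0.614  0.016  0.0829] F [-1.   0.4  5.5] gap 0.693 64.3
```

```bash
python3 - <<'E'
from pp import *
letgo(.072)
pick((.393,.307),.084)
place((-.06,0),.084)
snap("side","s_b")
E
```

```text
released 32.4 [0.6128 0.0161 0.2611] F [-0.8  0.3 -0.4] gap 1.002 0.0
gripped 35.8 [0.3937 0.3077 0.085 ] F [-1.   2.5  6.1] gap 0.719 63.6
lifted 37.0 [0.3926 0.3068 0.243 ] F [-0.3 -0.2 -4.9] gap 0.719 65.3
above 39.8 [0.4962 0.037  0.1066] F [ 0.5 -0.3 -4. ] gap 0.72 65.3
down True 40.4 [0.496  0.0372 0.095 ] F [0.  1.  4.7] gap 0.718 64.9
```

Contact is at +10 mm again. I'll release, back off and inspect.

```bash
python3 - <<'E'
from pp import *
letgo(.084)
env.reach([.40,.03,.42],Q);env.hold(.5)
snap("wrist","wf");snap("side","sf");S("end")
from m import fit
a=cv2.imread("pics/wf.png");b=cv2.imread("pics/sf.png")[150:300,180:370]
b=cv2.resize(b,(532,420));cv2.imwrite("pics/fin.png",cv2.resize(np.hstack([a,b]),(800,308)))
f=dict(np.load("wf.npz"))
for n,r,z,zc in [("giem",(.06,0),.144,.128),("wri",(-.06,-.105),.13,0),("w",(-.06,.105),.132,0),("buf",(-.06,0),.156,0),("jar",(.06,-.105),.107,0)]:
    print(n,proj(f,[*(O+R@np.array(r)),z]).round(1))
E
```

```text
released 42.1 [0.4948 0.0372 0.2733] F [-0.5  0.3  0. ] gap 1.0 0.0
end 43.5 [0.4  0.03 0.42] F [-0.1 -0.3  0.1] gap 0.999 0.0
giem [269.3 319.9]
wri [201.4 216.7]
w [368.7 245.3]
buf [286.2 239.1]
jar [194.7 292.2]
```

View pics/wf.png

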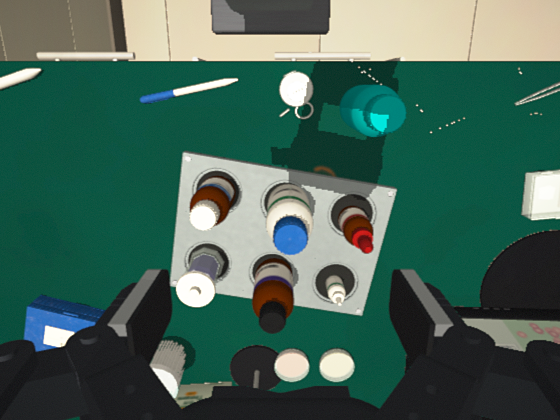

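View pics/fin.png

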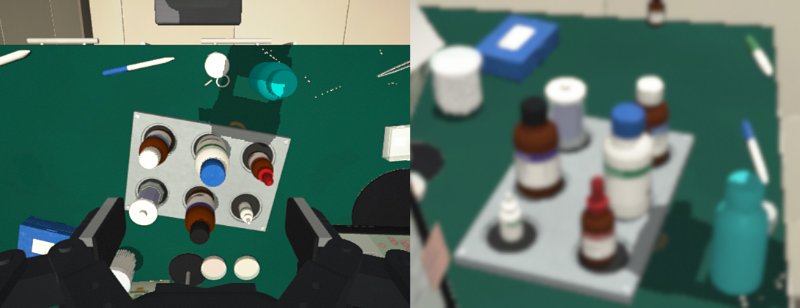

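The four bottles stand upright in the right recesses: caps at (271,317), (205,215), (366,245) and (290,236), each within about 5 px of the prediction. Jar, dropper, box and oil bottle are unmoved.

```bash
python3 -c "
from bench import job
print(job.hand_in())"
```

```text
the job is handed in; nothing more can be done
None
```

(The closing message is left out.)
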